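# Lift the wet painted vent panel with a spatula and lay it across the bin

### The arm

A 6-joint arm with a two-finger parallel gripper is mounted at the origin on the work surface. World frame = base frame: x ahead of the robot, y to its left, z up, the work surface at z = 0. Lengths are in m, angles in rad, forces in N, time in s.
With the tool pointing down it reaches from about 0.3 to 0.775 m from the base axis. Payload 14.6 kg.
Tool frame: the origin (TCP) lies midway between the tips of the shut fingers; the grasp point (between the pads) lies 19 mm behind it (tcp_to_grasp is the distance from the TCP to the grasp point, in m); z points along the fingers, y is the line along which they close (so a half turn about z gives the same grasp; the last joint's range is limited). The gripper opens to 94 mm and grips with 3 to 60 N. Pads are 16 mm wide; open, the fingers measure 119 mm over their backs; the gripper's body (75 mm by 177 mm) begins 78 mm behind the grasp point.
Start: joints at [1.258, 0.3, 1.521, -0, 1.321, -0.067], TCP at [0.134, 0.533, 0.176] pointing down, gripper open.
Joint ranges: [-3.03, 3.03], [-0.79, 2.21], [0.23, 2.52], [-1.04, 4.18], [0, 3.07], [-2.55, 2.55]. Speed limits (rad/s): [2.22, 2.22, 2.57, 3.14, 3.14, 3.14].

### API

Orientations are given as [roll, pitch, yaw] about the fixed x, y, z axes, in that order (R = Rz(yaw) Ry(pitch) Rx(roll)).
In Python, from station import * gives the robot as it stands.
- The arm moves only by the tool send_rows, never from a script. Its argument "motion" is a list of rows, each a list of 3 entries, a list of its own where there are three numbers: the shift along the tool's x, y, z in units of 0.03 m (1.0 is 0.03 m), then the turn, a rotation vector about the tool's x, y, z in units of 0.12 rad (1.0 is 0.12 rad), then the opening, from -1 (shut) to 1 (fully open). In form: [[[x, y, z], [rx, ry, rz], grip], ...]. A call has 1 to 12 rows; each row shifts and turns the commanded pose from where the row before left it, along the tool's axes as they then stand; what a row does not reach is not made up. A row lasts 1/10 s, in which the tool goes at most 50 mm and 8.59 degrees, less where a joint would pass 70% of its speed; a pose out of reach is approached as far as the arm can. A call with a number of a shift or a turn outside -1 to 1 is refused whole. A call with a gripper value outside its range is refused whole. The fingers move at their own pace and stop on an object; "squeeze" is the grip in N (left out, the last holds). Time passes only in rows, so rows that do not move let the fingers close. It gives the time, the measured TCP pose, the force, the opening and the grip force at its end, in the units of the state.
- get_obs(): the state, without advancing time (a new reading comes with each control period).
- camera(name): name is "scene" or "top"; returns a dict with "pixels" (400x640x3 uint8, red, green, blue), "depth" (400x640 float32, m along the optical axis (not along the pixel's ray), 0 where there is no reading), "fx", "fy", "cx", "cy" (pixels), "rvec" (rotation vector, rad) and "tvec" (3), from world to camera coordinates, as OpenCV has them. Camera axes: x right, y down, z forward; pixel columns grow to the right and rows downward; lengths in m; the calibration is good to about 2 mm. A picture is of the moment at which its call begins.
- hand_in(): hands the job in; it is judged then, once.
The state is a dict: "time_s": time; "qpos": joint angles; "joint_vel": joint speeds; "tau": joint torques, N m; "ee_pos": TCP position; "eef_rot": TCP orientation; "force": force on the tool from outside, world axes, zero at the start; "moment": the same for the moment, N m; "grip_width": finger opening in m; "grip_force": force on a finger pad.
Only numpy, scipy, OpenCV 4.12 (cv2) and the standard library are available. Lean on these libraries where they do the work, as an engineer would, in place of code of your own. Each camera call takes 0.05 s, during which the arm holds its last target. There are 200 camera calls.

### The job

The grey vent panel on the two battens is freshly painted, so do not touch it with the gripper or arm: take the spatula by its handle, slide the blade under the panel between the battens and lift it off. Keep it level and without letting it drop, lay it squarely across the two side rims of the blue open-fronted bin, centred, so that it bridges them with its long side from rim to rim. Then draw the spatula out, lay it flat on the bench clear of bin and panel and let go; leave the other things on the bench and in the bin where they are.

Things in the scene. Friction and masses are not known exactly. Their poses are not given: they have to be found in the camera images.
- panel: freshly painted grey metal vent panel, 80 (x) x 160 (y) x 6 (z) mm, 0.2 kg, five dark slots along y on top; origin at the centre of its underside, z up. Starts lying on the two battens of the stand, its underside 26 mm above the bench.
- stand: fixed drying stand: card 130 (x) x 170 (y) x 6 mm with two wooden battens along x, 110 long, 16 wide, 20 mm tall (tops 26 mm above the bench), centred at y = +66 and -66 mm: 116 mm free between them. Origin under its centre on the bench; -x faces the robot. The space under the panel is open at both ends, from 6 to 26 mm above the bench.
- spatula: flat spatula: steel blade 90 (x) x 60 (y) x 3 mm, thin neck, straight wooden handle. Origin at the centre of the blade's underside, +x from handle to blade's front edge (at x = +45 mm). Handle 22 mm wide (y), x = -67 to -177 mm, z = 6 to 32 mm; a foot under its rear end reaches down to z = 0. Starts flat on the bench.
- spatula_grip (a point): point in the spatula's handle good for gripping, at (-90, 0, 22) mm in the spatula's frame
- bin: fixed blue open-topped bin, 150 (x) x 170 (y, over the rims) x 85 mm high; origin under its centre on the bench. Side walls along x with flat rims on top, each rim 60 to 85 mm from the centre line (120 mm free between), rim tops 85 mm up. Front (-x, towards the robot) cut away to a lip 35 mm high at x = -75 mm. Back wall 85 mm high, inner face at x = +70 mm.
- tape: roll of grey tape lying flat, 90 mm across, 24 mm high; origin under its centre
- tin: closed steel paint tin, 84 mm across, 100 mm high; origin under its centre
- brush: hand brush lying on the bench, origin under it
- pipe: grey pipe piece standing upright, 50 mm across, 110 mm high; origin under its centre
- spray: white plastic bottle, 60 mm across, 160 mm high; origin under its centre
- coupling: grey plastic pipe coupling standing inside the bin, 60 mm across, 40 mm high; origin under its centre
- carton: small cardboard carton 110 x 80 x 70 mm; origin under its centre
Mind the look-alikes: they are no part of the job. What is meant by the spatula is not black or yellow, and is the larger of those in its own colour.

How it is judged:
By the outcome, as a careful person would: the job done as asked, in the order asked, and still so for the second after the job is handed in, with the robot touching nothing.
It also fails if it takes over 69 s, if anything falls off the work surface, if the arm or the gripper's body presses on something with over 40 N, if the wrist force passes 120 N, or if a joint passes its speed limit or range.

## Working session

There is one attempt and no reset: what is moved stays moved. The work goes in short steps, Python scripts to look and compute and a tool call to move; the robot and the scene stay as the last step left them, time stands still between calls to the robot, and variables do not carry over. Pictures are saved under pics/ and viewed, at most 10 in all, crops included, and the job is handed in when it is done.

Besides the shell and the picture viewer there is one more tool, called after "Emit:" by a JSON object that holds its "op" and its "data". send_rows: Moves the arm, as the interface text tells. Its arguments: {"type":"object","properties":{"motion":{"type":"array"},"squeeze":{"type":"number"}},"required":["motion"]}

```bash
mkdir -p pics; ls; python3 - <<'E'
from station import *
import cv2,numpy as np
for n in ("top","scene"):
    c=camera(n); np.savez(f"/tmp/{n}.npz",**c)
    cv2.imwrite(f"pics/{n}0.png",c["pixels"][:,:,::-1])
    print(n,c["fx"],c["cx"],c["cy"],c["rvec"],c["tvec"])
print(get_obs())
E
```

```text
pics
top 451.9964927357338 319.2992631258509 197.75902014525477 [ 2.10294253 -2.13951871  0.18272035] [0.01761313 0.52122975 1.53037018]
scene 373.53702549986696 331.44147121258953 197.73832956053099 [ 2.1814788   1.17586637 -0.41611029] [-0.2767209  -0.30946891  1.35729932]
{'time_s': 0.1, 'qpos': array([ 1.25836856e+00,  3.00402684e-01,  1.52151628e+00,  1.05918416e-05,
        1.32069172e+00, -6.65949083e-02]), 'joint_vel': array([-0.00049015, -0.00240902, -0.00117449, -0.00063488, -0.00034204,
       -0.00044727]), 'tau': array([ 3.99405719e-03, -5.32653165e+01, -3.53275430e+01,  7.10874796e-02,
        2.35458522e-02, -4.61265108e-05]), 'ee_pos': array([0.13376658, 0.53321457, 0.17525128]), 'eef_rot': array([-3.14057756e+00, -7.79827354e-05,  2.89575713e+00]), 'force': array([-0.04588369, -0.21447547, -0.30365802]), 'moment': array([-0.02740564,  0.01329941, -0.03114301]), 'grip_force': 0.0, 'grip_width': 0.09398887521485591}
```

View pics/top0.png

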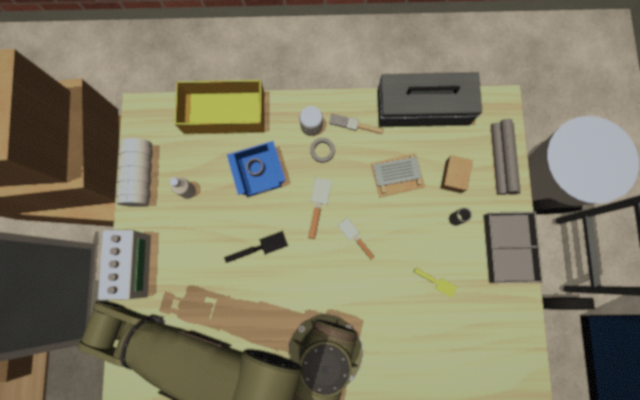

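View pics/scene0.png

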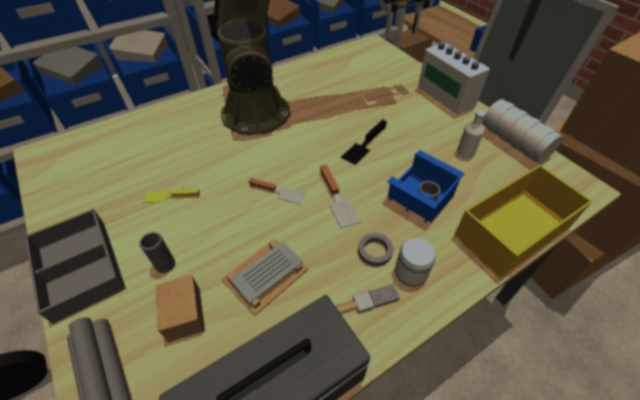

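Top picture: the candidates are a steel spatula with wooden handle at (320,205), a smaller one of the same kind at (355,238), a black one at (257,247) and a yellow one at (435,282). The first fits, as it is the larger of the wooden/steel pair. The bin is at (256,168), the panel on its stand at (398,173), the tape at (322,150), the tin at (311,120) and the pipe at (460,216). I'll confirm in an enlarged crop.

```bash
python3 - <<'E'
import cv2,numpy as np
c=np.load("/tmp/top.npz")["pixels"][:,:,::-1]
cv2.imwrite("pics/cropA.png",cv2.resize(c[135:265,222:382],None,fx=5,fy=4.6,interpolation=cv2.INTER_CUBIC) if 0 else cv2.resize(c[140:260,225:385],None,fx=5,fy=5,interpolation=cv2.INTER_CUBIC))
cv2.imwrite("pics/cropB.png",cv2.resize(c[145:205,365:445],None,fx=10,fy=10,interpolation=cv2.INTER_CUBIC))
E
```

```text
(no output)
```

View pics/cropA.png

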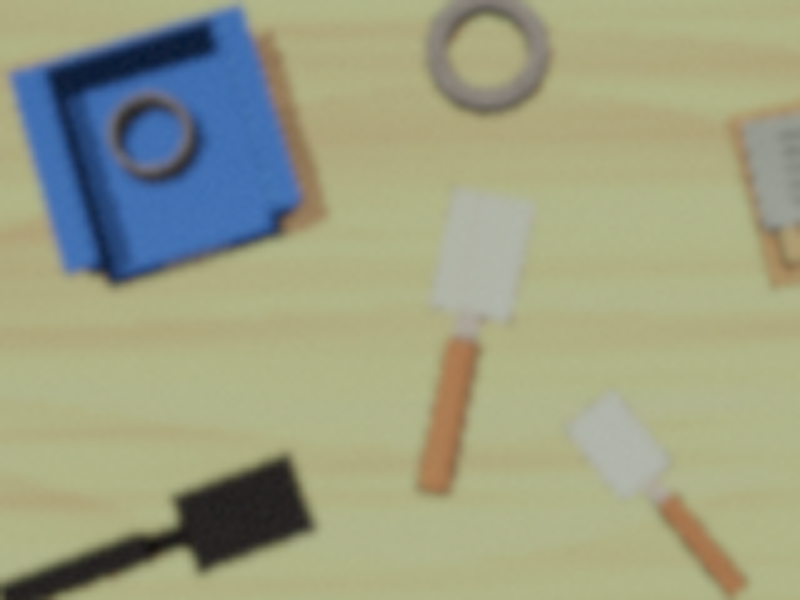

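View pics/cropB.png

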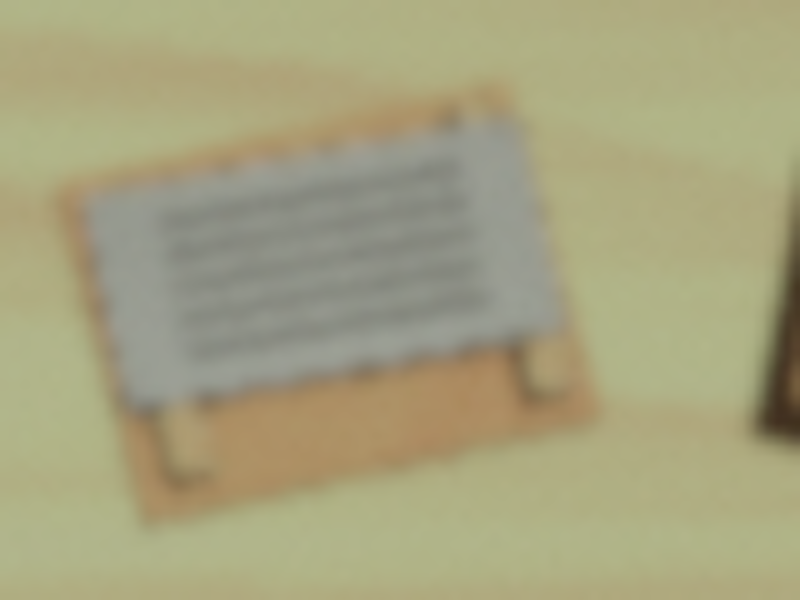

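The crops confirm it. The spatula has its blade at (455–535,188–322) and its handle down to (435,492), clearly larger than the other wooden one at (620,445). The bin's open front points down (lip at 110–275, 283–235). The panel corners in crop B are (85,190), (520,118), (562,330) and (130,408).

```bash
cat > h.py <<'E'
import numpy as np,cv2
from scipy.optimize import least_squares
from scipy.spatial.transform import Rotation as R
def proj(c,P):
    K=np.array([[c["fx"],0,c["cx"]],[0,c["fy"],c["cy"]],[0,0,1.]])
    return cv2.projectPoints(np.asarray(P,float),c["rvec"],c["tvec"],K,None)[0][:,0]
def uncrop(p,s,o): return (np.asarray(p,float)+.5)/s-.5+np.array(o)
def pl(p,M):
    M=np.asarray(M,float);w=M.copy();w[:,:2]=M[:,:2]@np.array([[np.cos(p[2]),np.sin(p[2])],[-np.sin(p[2]),np.cos(p[2])]])+p[:2];return w
def fit(c,M,px,g):
    r=least_squares(lambda p:(proj(c,pl(p,M))-px).ravel(),g);return r.x,np.abs(r.fun).max()
def ray(c,uv,z):
    Rm=cv2.Rodrigues(c["rvec"])[0];o=-Rm.T@c["tvec"]
    d=Rm.T@np.array([(uv[0]-c["cx"])/c["fx"],(uv[1]-c["cy"])/c["fy"],1]);return o+d*(z-o[2])/d[2]
def go(xyz,yaw):
    """shift (units, in tool axes now) and turn to bring TCP to xyz, tool down with tool x = -(dir yaw)"""
    from station import get_obs
    o=get_obs();A=R.from_euler("xyz",o["eef_rot"]);B=R.from_euler("xyz",[np.pi,0,yaw+np.pi])
    print("pos",o["ee_pos"].round(4),"rpy",o["eef_rot"].round(4),"t",o["time_s"])
    print("shift now-axes",(A.inv().apply(np.array(xyz)-o["ee_pos"])/.03).round(2),"final-axes",(B.inv().apply(np.array(xyz)-o["ee_pos"])/.03).round(2),"turn",((A.inv()*B).as_rotvec()/.12).round(2))
E
python3 - <<'E'
from h import *
c=dict(np.load("/tmp/top.npz"))
A=lambda p:uncrop(p,5,(225,140)); B=lambda p:uncrop(p,10,(365,145))
print("spat",fit(c,[[.045,.03,.003],[.045,-.03,.003],[-.045,-.03,.003],[-.045,.03,.003],[-.177,0,.032],[-.067,0,.032]],A([(455,188),(535,200),(512,322),(432,305),(435,492),(463,340)]),[.45,0,-.2]))
print("bin",fit(c,[[.075,.085,.085],[.075,-.085,.085],[-.075,-.085,.085],[-.075,.085,.085]],A([(12,72),(240,8),(300,205),(65,272)]),[.5,.2,.2]))
print("panel",fit(c,[[.04,.08,.032],[.04,-.08,.032],[-.04,-.08,.032],[-.04,.08,.032]],B([(85,190),(520,118),(562,330),(130,408)]),[.5,-.2,.2]))
print("stand",fit(c,[[.065,.085,.006],[.065,-.085,.006],[-.065,-.085,.006],[-.065,.085,.006]],B([(60,188),(508,85),(600,415),(145,522)]),[.5,-.2,.2]))
for n,u,z in [("tape",(322.5,150.5),.024),("tin",(311,116),.1),("coupling",A((153,135)),.04),("pipe",(459,215),.11),("smallblade",A((618,446)),.003),("carton",(459,172),.07),("brush",(345,123),.02),("blacktip",A((290,456)),.01),("black corner",A((315,528)),0.01)]: print(n,ray(c,u,z).round(3))
# depth check
D=c["depth"];Rm=cv2.Rodrigues(c["rvec"])[0]
def w(u,v):
    z=D[v,u];return (Rm.T@(np.array([(u-c["cx"])/c["fx"]*z,(v-c["cy"])/c["fy"]*z,z])-c["tvec"])).round(4)
print(w(398,182),w(320,190),w(262,185), w(315,222))
E
```

```text
spat (array([ 0.55642794,  0.00167176, -0.20609507]), np.float64(0.4307128851243931))
bin (array([0.62582771, 0.22719579, 0.27117476]), np.float64(0.7798136935360276))
panel (array([ 0.61737302, -0.26924416,  0.1551827 ]), np.float64(0.6625988655011952))
stand (array([ 0.60877522, -0.2743248 ,  0.21172619]), np.float64(0.5096172578763571))
tape [ 0.699 -0.006  0.024]
tin [0.802 0.032 0.1  ]
coupling [0.64  0.235 0.04 ]
pipe [ 0.443 -0.454  0.11 ]
smallblade [ 0.416 -0.092  0.003]
carton [ 0.599 -0.477  0.07 ]
brush [ 0.803 -0.09   0.02 ]
blacktip [0.412 0.14  0.01 ]
black corner [0.361 0.123 0.01 ]
[ 0.5805 -0.2744  0.011 ] [0.5577 0.006  0.0046] [0.5787 0.2143 0.011 ] [0.4387 0.0252 0.0309]
```

```bash
python3 - <<'E'
from h import *
def cloud(c):
    v,u=np.mgrid[:400,:640];z=c["depth"];Rm=cv2.Rodrigues(c["rvec"])[0]
    return (np.stack([(u-c["cx"])/c["fx"]*z,(v-c["cy"])/c["fy"]*z,z],-1).reshape(-1,3)-c["tvec"])@Rm
for n in("top","scene"):
    c=dict(np.load(f"/tmp/{n}.npz"));P=cloud(c)
    for nm,x,y,r,z0,z1,yaw in [("panel",.617,-.269,.1,.029,.04,.155),("bin",.626,.227,.13,.078,.095,.27),("handle",.437,.027,.075,.02,.045,-.206)]:
        m=(np.hypot(P[:,0]-x,P[:,1]-y)<r)&(P[:,2]>z0)&(P[:,2]<z1);q=P[m]
        rc=cv2.minAreaRect(q[:,:2].astype(np.float32)*1000)
        d=np.linalg.svd(q[:,:2]-q[:,:2].mean(0),full_matrices=False)[2][0]
        print(n,nm,m.sum(),"mean",q.mean(0).round(4),"rect",np.round(rc[0],1),np.round(rc[1],1),round(np.deg2rad(rc[2]),3),"pca",round(float(np.arctan(d[1]/d[0])),3))
E
```

```text
top panel 799 mean [ 0.6162 -0.2684  0.0331] rect [ 608.6 -271.3] [108.3 161.7] 0.217 pca -1.391
top bin 667 mean [0.6339 0.2296 0.0848] rect [628.  227.3] [151.8 170.7] 0.28 pca -1.274
top handle 200 mean [0.4373 0.0286 0.0318] rect [438.2  28.7] [ 22.3 110. ] 1.351 pca -0.22
scene panel 1975 mean [ 0.6198 -0.2699  0.0325] rect [ 618.  -266.7] [ 93.2 160.2] 0.166 pca -1.399
scene bin 944 mean [0.6372 0.2262 0.0849] rect [627.8 230.9] [150.2 175.2] 0.278 pca -1.296
scene handle 235 mean [0.4433 0.0283 0.0313] rect [439.2  30.4] [ 22.2 111.7] 1.349 pca -0.218
```

Spatula: origin (0.557, 0.003), yaw −0.215. Panel: (0.6175, −0.269), yaw 0.167. Bin: (0.627, 0.2275), yaw 0.277. I'll move over the handle.

```bash
python3 -c "
from h import *
go([.474,.0211,.10],-.215)"
```

```text
pos [0.1338 0.5332 0.1753] rpy [-3.1406e+00 -1.0000e-04  2.8958e+00] t 0.1
shift now-axes [-15.15 -13.79   2.52] final-axes [-14.72 -14.26   2.51] turn [-0.01 -0.   -0.26]
```

Emit:
{"op": "send_rows", "data": {"motion": [[[0,0,0],[0,0,-0.26],1],[[-0.4,-0.4,0],[0,0,0],1],[[-0.8,-0.8,0],[0,0,0],1],[[-1,-1,0],[0,0,0],1],[[-1,-1,0.1],[0,0,0],1],[[-1,-1,0.1],[0,0,0],1],[[-1,-1,0.1],[0,0,0],1],[[-1,-1,0.1],[0,0,0],1],[[-1,-1,0.1],[0,0,0],1],[[-1,-1,0.1],[0,0,0],1],[[-1,-1,0.1],[0,0,0],1],[[-1,-1,0.1],[0,0,0],1]], "squeeze": 50}}

```text
time_s: 1.3
ee_pos: [0.3682, 0.1677, 0.1516]
eef_rot: [3.142, 0.0, 2.927]
force: [0.3, 0.9, -0.0]
grip_width: 0.094
grip_force: 0.0
```

Emit:
{"op": "send_rows", "data": {"motion": [[[-1,-1,0.3],[0,0,0],1],[[-1,-1,0.4],[0,0,0],1],[[-1,-1,0.4],[0,0,0],1],[[-0.8,-0.7,0.3],[0,0,0],1],[[-0.5,-0.3,0.2],[0,0,0],1],[[0,0,0],[0,0,0],1],[[0,0,0],[0,0,0],1]]}}

```text
time_s: 2.0
ee_pos: [0.4676, 0.0248, 0.1036]
eef_rot: [-3.142, -0.001, 2.927]
force: [1.1, -0.3, 0.5]
grip_width: 0.0936
grip_force: 0.0
```

```bash
python3 -c "
from h import *
go([.474,.0211,.004],-.215)
from station import *
c=camera('top');cv2.imwrite('pics/t1.png',cv2.resize(c['pixels'][140:260,225:385,::-1],None,fx=5,fy=5,interpolation=cv2.INTER_CUBIC))"
```

```text
pos [0.4676 0.0248 0.1036] rpy [-3.1416e+00 -9.0000e-04  2.9265e+00] t 2.0
shift now-axes [-0.24 -0.08  3.32] final-axes [-0.23 -0.08  3.32] turn [-0.   -0.01 -0.  ]
```

Emit:
{"op": "send_rows", "data": {"motion": [[[-0.24,-0.08,0.3],[0,0,0],1],[[0,0,0.7],[0,0,0],1],[[0,0,0.8],[0,0,0],1],[[0,0,0.7],[0,0,0],1],[[0,0,0.5],[0,0,0],1],[[0,0,0.3],[0,0,0],1],[[0,0,0],[0,0,0],1],[[0,0,0],[0,0,0],1]]}}

```text
time_s: 2.85
ee_pos: [0.4749, 0.0209, 0.0052]
eef_rot: [3.142, 0.001, 2.927]
force: [-0.4, 0.7, 0.2]
grip_width: 0.0939
grip_force: 0.0
```

Emit:
{"op": "send_rows", "data": {"motion": [[[0,0,0],[0,0,0],0],[[0,0,0],[0,0,0],-0.4],[[0,0,0],[0,0,0],-1],[[0,0,0],[0,0,0],-1],[[0,0,0],[0,0,0],-1],[[0,0,0],[0,0,0],-1],[[0,0,0],[0,0,0],-1],[[0,0,0],[0,0,0],-1]]}}

```text
time_s: 3.65
ee_pos: [0.4747, 0.0207, 0.0047]
eef_rot: [-3.142, 0.0, 2.927]
force: [-0.3, -0.1, 0.2]
grip_width: 0.0333
grip_force: 0.0
```

Emit:
{"op": "send_rows", "data": {"motion": [[[0,0,0],[0,0,0],-1],[[0,0,0],[0,0,0],-1],[[0,0,0],[0,0,0],-1],[[0,0,0],[0,0,0],-1],[[0,0,0],[0,0,0],-1]], "squeeze": 58}}

```text
time_s: 4.15
ee_pos: [0.4747, 0.0207, 0.0047]
eef_rot: [-3.142, -0.0, 2.927]
force: [0.1, -0.4, 0.5]
grip_width: 0.0006
grip_force: 0.0
```

Emit:
{"op": "send_rows", "data": {"motion": [[[0,0,-0.2],[0,0,0],-1],[[0,0,-0.4],[0,0,0],-1],[[0,0,-0.7],[0,0,0],-1],[[0,0,-0.7],[0,0,0],-1],[[0,0,-0.4],[0,0,0],-1],[[0,0,-0.2],[0,0,0],-1],[[0,0,0],[0,0,0],-1]]}}

```text
time_s: 4.85
ee_pos: [0.4749, 0.0207, 0.0833]
eef_rot: [3.141, 0.001, 2.927]
force: [0.4, -1.1, 0.4]
grip_width: 0.0002
grip_force: 0.0
```

```bash
cat >> h.py <<'E'
def cloud(c):
    v,u=np.mgrid[:400,:640];z=c["depth"];Rm=cv2.Rodrigues(c["rvec"])[0]
    return ((np.stack([(u-c["cx"])/c["fx"]*z,(v-c["cy"])/c["fy"]*z,z],-1).reshape(-1,3)-c["tvec"])@Rm)
def spat(dx,yaw):
    """points of both cameras in the spatula frame, as if gripped at x=-dx, tool down"""
    from station import get_obs,camera
    o=get_obs();cs=[camera(n) for n in("top","scene")]
    out=[]
    g=np.array(o["ee_pos"]);
    for c in cs:
        P=cloud(c)-g; a=np.array([[np.cos(yaw),-np.sin(yaw)],[np.sin(yaw),np.cos(yaw)]])
        P[:,:2]=P[:,:2]@a; P[:,0]-=dx; P[:,2]+=0.003; out.append(P)
    return cs,out,o
E
python3 - <<'E'
from h import *
yaw=-.215
cs,out,o=spat(-.085,yaw)
for P in out:
    P[:,0]+=-.17   # since frame x: grip at -dx => add -(dx)
    m=(np.abs(P[:,0])<.07)&(np.abs(P[:,1])<.05)&(np.abs(P[:,2])<.03);q=P[m]
    if len(q)<50: print(len(q));continue
    k=np.linalg.lstsq(np.c_[q[:,:2],np.ones(len(q))],q[:,2],rcond=None)[0]
    print(len(q),"mean",q.mean(0).round(4),"slope x,y",k[:2].round(4),"z0",k[2].round(4),"x",np.percentile(q[:,0],[1,99]).round(3),"y",np.percentile(q[:,1],[1,99]).round(3))
print(o["ee_pos"],o["eef_rot"],o["moment"],o["grip_force"],o["grip_width"])
E
```

```text
0
0
[0.47490916 0.02071208 0.08333163] [3.14141007e+00 1.08111269e-03 2.92700868e+00] [ 0.04064319 -0.0333893   0.02915596] 0.0 0.00017561752448769647
```

The fingers shut on nothing, so I'll look again.

```bash
python3 - <<'E'
from h import *
from station import *
for n in("top","scene"):
    c=camera(n);np.savez(f"/tmp/{n}1.npz",**c)
    print(n,proj(c,[[.4749,.0207,.0833],[.4749,.0207,0],[.557,.003,0]]).round(1))
t=np.load("/tmp/top1.npz")["pixels"];s=np.load("/tmp/scene1.npz")["pixels"]
im=np.hstack([cv2.resize(t[140:260,265:385],(400,400),interpolation=2),cv2.resize(s[120:260,260:400],(400,400),interpolation=2)])
cv2.imwrite("pics/miss.png",im[:,:,::-1])
E
```

```text
top [[315.8 209.4]
 [316.3 213. ]
 [320.9 190.4]]
scene [[333.2 172.9]
 [332.7 192.6]
 [343.6 213.4]]
```

View pics/miss.png

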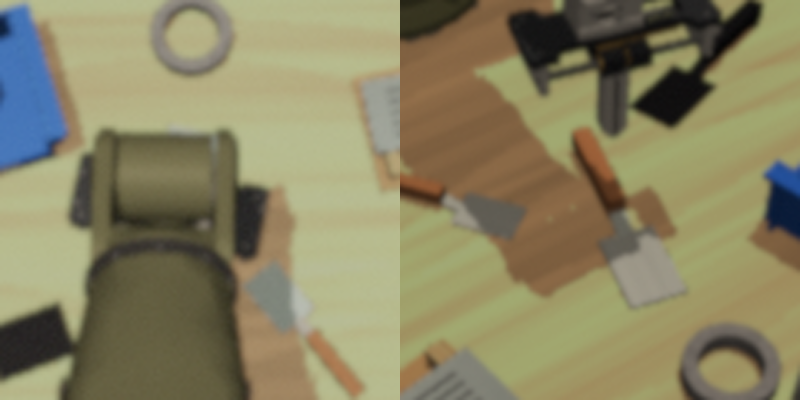

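The scene half of the picture shows the spatula unmoved (handle around (324–338, 168–192) in full pixels). The shut fingertips appear about 6 px above where the reported TCP should project. I'll measure the fingertips by depth.

```bash
python3 - <<'E'
from h import *
c=dict(np.load("/tmp/scene1.npz"));P=cloud(c).reshape(400,640,3)
for v in range(150,176,2): print(v,[tuple(P[v,u].round(3)) for u in (328,332,334,336,340)])
t=dict(np.load("/tmp/top1.npz"));Q=cloud(t)
for n,A in(("s",P.reshape(-1,3)),("t",Q)):
    m=(np.hypot(A[:,0]-.475,A[:,1]-.021)<.14)&(A[:,2]<-.0+.22)&(A[:,2]>.05);q=A[m]
    for z in np.arange(.05,.22,.01):
        k=q[(q[:,2]>=z)&(q[:,2]<z+.01)]
        if len(k):print(n,z.round(3),len(k),k.min(0)[:2].round(3),k.max(0)[:2].round(3))
E
```

```text
150 [(np.float64(0.311), np.float64(0.112), np.float64(0.0)), (np.float64(0.481), np.float64(0.01), np.float64(0.179)), (np.float64(0.483), np.float64(0.015), np.float64(0.179)), (np.float64(0.481), np.float64(0.023), np.float64(0.172)), (np.float64(0.333), np.float64(0.144), np.float64(0.001))]
152 [(np.float64(0.319), np.float64(0.107), np.float64(-0.0)), (np.float64(0.483), np.float64(0.01), np.float64(0.174)), (np.float64(0.481), np.float64(0.017), np.float64(0.169)), (np.float64(0.484), np.float64(0.022), np.float64(0.169)), (np.float64(0.342), np.float64(0.138), np.float64(0.002))]
154 [(np.float64(0.328), np.float64(0.101), np.float64(0.001)), (np.float64(0.482), np.float64(0.01), np.float64(0.166)), (np.float64(0.484), np.float64(0.015), np.float64(0.165)), (np.float64(0.484), np.float64(0.021), np.float64(0.162)), (np.float64(0.349), np.float64(0.134), np.float64(0.001))]
156 [(np.float64(0.34), np.float64(0.093), np.float64(0.006)), (np.float64(0.483), np.float64(0.01), np.float64(0.16)), (np.float64(0.483), np.float64(0.016), np.float64(0.156)), (np.float64(0.484), np.floa
[... 2535 characters left out ...]
032)), (np.float64(0.411), np.float64(0.061), np.float64(0.002)), (np.float64(0.413), np.float64(0.067), np.float64(-0.0)), (np.float64(0.415), np.float64(0.073), np.float64(-0.002)), (np.float64(0.423), np.float64(0.083), np.float64(0.0))]
s 0.11 10 [0.481 0.014] [0.486 0.028]
s 0.12 30 [0.467 0.007] [0.486 0.032]
s 0.13 27 [0.468 0.008] [0.487 0.032]
s 0.14 31 [0.466 0.008] [0.487 0.032]
s 0.15 32 [0.465 0.008] [0.487 0.031]
s 0.16 33 [0.466 0.008] [0.487 0.031]
s 0.17 29 [0.465 0.007] [0.487 0.03 ]
s 0.18 31 [0.466 0.006] [0.486 0.032]
s 0.19 8 [0.476 0.007] [0.487 0.031]
s 0.2 7 [ 0.436 -0.051] [0.521 0.093]
s 0.21 74 [ 0.428 -0.064] [0.526 0.095]
t 0.21 2 [ 0.426 -0.05 ] [ 0.426 -0.046]
```

The shut fingertips are really at z ≈ 0.115, while the TCP reads 0.083. The xy is right, but the reported TCP lies about 31 mm too far along the tool axis. The closing therefore happened above the handle. I'll open and go lower in reported z.

Emit:
{"op": "send_rows", "data": {"motion": [[[0,0,0],[0,0,0],1],[[0,0,0],[0,0,0],1],[[0,0,0],[0,0,0],1],[[0,0,0],[0,0,0],1],[[0,0,0],[0,0,0],1],[[0,0,0],[0,0,0],1],[[0,0,0.2],[0,0,0],1],[[0,0,0.4],[0,0,0],1],[[0,0,0.6],[0,0,0],1],[[0,0,0.6],[0,0,0],1],[[0,0,0.4],[0,0,0],1],[[0,0,0.2],[0,0,0],1]]}}

```text
time_s: 6.25
ee_pos: [0.474, 0.0207, 0.0093]
eef_rot: [-3.141, -0.002, 2.927]
force: [-0.0, 0.4, -0.5]
grip_width: 0.0921
grip_force: 0.0
```

Emit:
{"op": "send_rows", "data": {"motion": [[[0,0,0.2],[0,0,0],0.3],[[0,0,0.4],[0,0,0],0.3],[[0,0,0.3],[0,0,0],0.3],[[0,0,0.2],[0,0,0],0.3],[[0,0,0.1],[0,0,0],0],[[0,0,0],[0,0,0],0]]}}

```text
time_s: 6.85
ee_pos: [0.4745, 0.0207, -0.0255]
eef_rot: [-3.142, -0.0, 2.927]
force: [-0.1, -0.5, 0.3]
grip_width: 0.0496
grip_force: 0.0
```

```bash
python3 - <<'E'
from h import *
from station import *
o=get_obs();print(o["ee_pos"],o["force"],o["grip_width"])
c=camera("scene");P=cloud(c)
A=P
for s in (1,-1):
    y=A[:,1]-.0207-s*.03
    m=(np.abs(A[:,0]-.475)<.04)&(np.abs(A[:,1]-.0207)<.07)&(A[:,2]<.1)&(A[:,2]>.006);q=A[m]
    q=q[(q[:,1]>.045) if s>0 else (q[:,1]<-.003)]
    for z in np.arange(.006,.05,.004):
        k=q[(q[:,2]>=z)&(q[:,2]<z+.004)]
        if len(k):print(s,z.round(3),len(k),k.min(0)[:2].round(3),k.max(0)[:2].round(3))
E
```

```text
[ 0.47454949  0.02069988 -0.02554126] [-0.14675539 -0.47760031  0.25481731] 0.04957775307537926
1 0.006 2 [0.482 0.045] [0.49  0.047]
1 0.01 4 [0.472 0.046] [0.487 0.049]
1 0.014 6 [0.473 0.046] [0.491 0.054]
1 0.018 6 [0.471 0.045] [0.492 0.053]
1 0.022 5 [0.471 0.046] [0.491 0.053]
1 0.026 4 [0.472 0.047] [0.491 0.052]
1 0.03 4 [0.48  0.046] [0.491 0.056]
1 0.034 7 [0.485 0.046] [0.493 0.055]
1 0.038 3 [0.48  0.046] [0.492 0.055]
1 0.042 5 [0.476 0.045] [0.492 0.056]
1 0.046 5 [0.483 0.047] [0.492 0.055]
-1 0.006 4 [ 0.475 -0.01 ] [ 0.478 -0.004]
-1 0.01 2 [ 0.475 -0.01 ] [ 0.476 -0.007]
-1 0.014 4 [ 0.47  -0.015] [ 0.477 -0.005]
-1 0.018 5 [ 0.465 -0.015] [ 0.478 -0.004]
-1 0.022 6 [ 0.466 -0.015] [ 0.478 -0.004]
-1 0.026 4 [ 0.465 -0.016] [ 0.476 -0.004]
-1 0.03 7 [ 0.466 -0.016] [ 0.478 -0.003]
-1 0.034 5 [ 0.463 -0.016] [ 0.477 -0.004]
-1 0.038 6 [ 0.474 -0.016] [ 0.478 -0.004]
-1 0.042 6 [ 0.465 -0.015] [ 0.478 -0.003]
-1 0.046 6 [ 0.465 -0.015] [ 0.478 -0.009]
```

Tips are about 6 mm off the bench, straddling the handle. I'll grip it and lift.

Emit:
{"op": "send_rows", "data": {"motion": [[[0,0,0],[0,0,0],-1],[[0,0,0],[0,0,0],-1],[[0,0,0],[0,0,0],-1],[[0,0,0],[0,0,0],-1],[[0,0,0],[0,0,0],-1],[[0,0,0],[0,0,0],-1],[[0,0,0],[0,0,0],-1],[[0,0,0],[0,0,0],-1]], "squeeze": 58}}

```text
time_s: 7.7
ee_pos: [0.4748, 0.0207, -0.0251]
eef_rot: [3.142, 0.0, 2.927]
force: [-0.1, 0.7, 3.5]
grip_width: 0.0215
grip_force: 57.9
```

Emit:
{"op": "send_rows", "data": {"motion": [[[0,0,-0.2],[0,0,0],-1],[[0,0,-0.4],[0,0,0],-1],[[0,0,-0.6],[0,0,0],-1],[[0,0,-0.7],[0,0,0],-1],[[0,0,-0.5],[0,0,0],-1],[[0,0,-0.2],[0,0,0],-1],[[0,0,0],[0,0,0],-1],[[0,0,0],[0,0,0],-1]]}}

```text
time_s: 8.5
ee_pos: [0.4743, 0.0207, 0.0523]
eef_rot: [-3.141, -0.001, 2.927]
force: [-1.1, 0.7, -1.7]
grip_width: 0.0215
grip_force: 57.9
```

```bash
python3 - <<'E'
s=open('h.py').read(); s=s[:s.index("def spat")]+'''
def blade(yaw,rng=(.02,.15)):
    """plane and extent of the blade (or panel) ahead of the grip: frame at ee_pos, x along yaw, z up"""
    from station import get_obs,camera
    o=get_obs();print("pos",o["ee_pos"].round(4),"rpy",o["eef_rot"].round(4),"F",o["force"].round(1),"M",o["moment"].round(2),"grip",o["grip_force"].round(1),round(o["grip_width"],4),o["time_s"])
    a=np.array([[np.cos(yaw),-np.sin(yaw)],[np.sin(yaw),np.cos(yaw)]])
    for n in("top","scene"):
        c=camera(n);P=cloud(c)-o["ee_pos"];P[:,:2]=P[:,:2]@a
        q=P[(P[:,0]>rng[0])&(P[:,0]<rng[1])&(np.abs(P[:,1])<.1)&(P[:,2]>.01)&(P[:,2]<.055)]
        if len(q)<60: print(n,len(q));continue
        k=np.linalg.lstsq(np.c_[q[:,:2],np.ones(len(q))],q[:,2],rcond=None)[0]
        e=np.abs(q[:,2]-np.c_[q[:,:2],np.ones(len(q))]@k);q=q[e<.006];k=np.linalg.lstsq(np.c_[q[:,:2],np.ones(len(q))],q[:,2],rcond=None)[0]
        r=cv2.minAreaRect(q[:,:2].astype(np.float32)*1000)
        print(n,len(q),"mean",q.mean(0).round(4),"slope",k[:2].round(4),"x",np.percentile(q[:,0],[1,99]).round(3),"y",np.percentile(q[:,1],[1,99]).round(3),"rect",np.round(r[0],1),np.round(r[1],1),round(r[2],2))
'''
open('h.py','w').write(s)
E
python3 -c "
from h import *
blade(-.215)
go([.4055,-.3047,.06],.167)"
```

```text
Traceback (most recent call last):
  File "h.py", line 28, in blade
    o=get_obs();print("pos",o["ee_pos"].round(4),"rpy",o["eef_rot"].round(4),"F",o["force"].round(1),"M",o["moment"].round(2),"grip",o["grip_force"].round(1),round(o["grip_width"],4),o["time_s"])
                                                                                                                                     ^^^^^^^^^^^^^^^^^^^^^
AttributeError: 'float' object has no attribute 'round'
```

```bash
sed -i 's/o\["grip_force"\].round(1)/o["grip_force"]/' h.py; python3 -c "
from h import *
blade(-.215)
go([.4055,-.3047,.06],.167)"
```

```text
pos [0.4743 0.0207 0.0523] rpy [-3.1415e+00 -7.0000e-04  2.9270e+00] F [-1.1  0.7 -1.7] M [0.01 0.12 0.06] grip 57.91459679603577 0.0215 8.5
top 143 mean [ 0.1141 -0.0004  0.0279] slope [-0.0868  0.0138] x [0.087 0.13 ] y [-0.03   0.029] rect [108.   -0.3] [60.1 46.2] 87.19
scene 624 mean [0.0819 0.0012 0.0286] slope [-0.02   -0.0039] x [0.024 0.129] y [-0.028  0.031] rect [75.3  2.4] [108.5  61.6] 0.08
pos [0.4742 0.0207 0.052 ] rpy [-3.1413e+00 -1.4000e-03  2.9270e+00] t 8.6
shift now-axes [ -0.07 -11.09  -0.26] final-axes [  4.06 -10.32  -0.27] turn [ 0.   -0.01 -3.18]
```

Emit:
{"op": "send_rows", "data": {"motion": [[[0,0,0],[0,0,-0.5],-1],[[0,0,0],[0,0,-0.9],-1],[[0,0,0],[0,0,-0.9],-1],[[0,0,0],[0,0,-0.88],-1],[[0.12,-0.3,0],[0,0,0],-1],[[0.24,-0.6,0],[0,0,0],-1],[[0.35,-0.9,0],[0,0,0],-1],[[0.35,-0.9,0],[0,0,0],-1],[[0.4,-1,0],[0,0,0],-1],[[0.4,-1,0],[0,0,0],-1],[[0.4,-1,0],[0,0,0],-1],[[0.4,-1,0],[0,0,0],-1]]}}

```text
time_s: 9.8
ee_pos: [0.4284, -0.1924, 0.0524]
eef_rot: [3.141, -0.001, -2.978]
force: [1.0, -0.9, -2.1]
grip_width: 0.0221
grip_force: 57.9
```

Emit:
{"op": "send_rows", "data": {"motion": [[[0.4,-1,0],[0,0,0],-1],[[0.4,-1,0.2],[0,0,0],-1],[[0.35,-0.9,0.4],[0,0,0],-1],[[0.2,-0.5,0.4],[0,0,0],-1],[[0.05,-0.2,0.4],[0,0,0],-1],[[0,0,0.2],[0,0,0],-1],[[0,0,0],[0,0,0],-1],[[0,0,0],[0,0,0],-1]]}}

```text
time_s: 10.6
ee_pos: [0.4062, -0.3036, 0.005]
eef_rot: [-3.142, 0.0, -2.974]
force: [-0.2, -0.2, -1.8]
grip_width: 0.0218
grip_force: 57.9
```

```bash
python3 -c "
from h import *
blade(.167,(.05,.135))
go([.4055,-.3047,-.012],.167)
from station import camera
c=camera('scene');np.savez('/tmp/s2.npz',**c);cv2.imwrite('pics/s2.png',cv2.resize(c['pixels'][180:320,190:350,::-1],None,fx=5,fy=4.2,interpolation=2))"
```

```text
pos [ 0.4062 -0.3036  0.005 ] rpy [-3.1416e+00  1.0000e-04 -2.9742e+00] F [-0.2 -0.2 -1.8] M [-0.    0.05 -0.  ] grip 57.914716601371765 0.0218 10.6
top 282 mean [0.0955 0.0034 0.0284] slope [-0.0105  0.0032] x [0.052 0.129] y [-0.029  0.029] rect [90.3 -0.7] [80. 60.] 0.08
scene 610 mean [0.0911 0.0012 0.0288] slope [-0.0028 -0.0012] x [0.051 0.129] y [-0.028  0.031] rect [90.1  1.7] [79.9 59.9] 0.72
pos [ 0.4064 -0.3039  0.0053] rpy [-3.1409e+00  5.0000e-04 -2.9739e+00] t 10.7
shift now-axes [ 0.03 -0.02  0.58] final-axes [ 0.03 -0.02  0.58] turn [-0.01  0.    0.01]
```

View pics/s2.png

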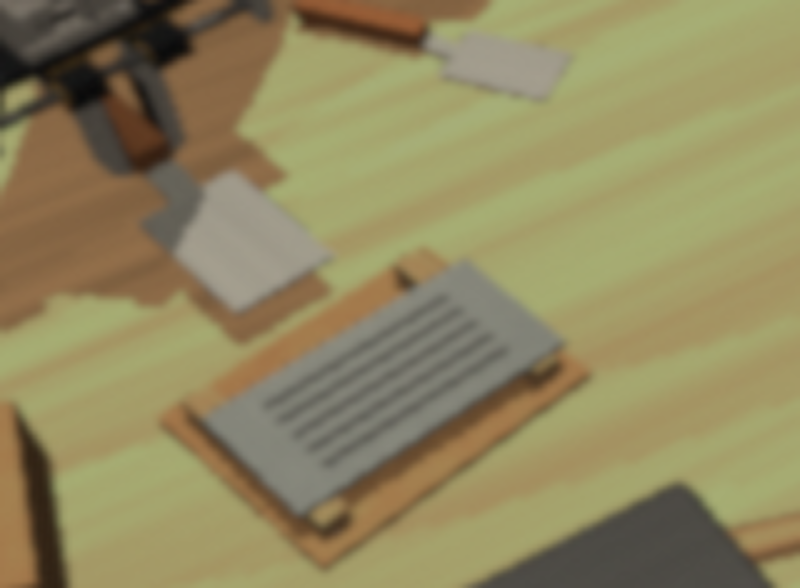

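The picture shows the spatula held level ahead of the panel and lined up with it (blade front corners (238,312) and (330,258), panel corners (205,415), (465,262), (565,345), (302,512)). I'll refine the relative pose and lower.

```bash
python3 - <<'E'
from h import *
c=dict(np.load("/tmp/s2.npz"))
U=lambda p:(np.array(p)+.5)/[5,4.2]-.5+[190,180]
pan=fit(c,[[-.04,-.08,.032],[-.04,.08,.032],[.04,.08,.032],[.04,-.08,.032]],U([(205,415),(465,262),(565,345),(302,512)]),[.62,-.27,.16]);print(pan)
print(fit(c,[[.045,-.03,.0333],[.045,.03,.0333],[-.045,-.03,.0333]],U([(238,312),(330,258),(142,225)]),[.49,-.29,.16]))
print("expected",.4064+.085*np.cos(.167),-.3039+.085*np.sin(.167))
E
```

```text
(array([ 0.61894007, -0.26656312,  0.15942414]), np.float64(0.9799153202018829))
(array([ 0.49064778, -0.28802633,  0.16669058]), np.float64(1.0722729068582169))
expected 0.4902174696357219 -0.2897708887800813
```

Emit:
{"op": "send_rows", "data": {"motion": [[[0.03,-0.02,0.2],[0,0,0],-1],[[0,0,0.25],[0,0,0],-1],[[0,0,0.12],[0,0,0],-1],[[0,0,0],[0,0,0],-1],[[0,0,0],[0,0,0],-1]]}}

```text
time_s: 11.25
ee_pos: [0.4051, -0.305, -0.0125]
eef_rot: [3.141, -0.0, -2.975]
force: [-0.6, 0.5, -1.4]
grip_width: 0.0217
grip_force: 57.9
```

Emit:
{"op": "send_rows", "data": {"motion": [[[-0.15,0,0],[0,0,0],-1],[[-0.3,0,0],[0,0,0],-1],[[-0.45,0,0],[0,0,0],-1],[[-0.5,0,0],[0,0,0],-1],[[-0.5,0,0],[0,0,0],-1],[[-0.5,0,0],[0,0,0],-1],[[-0.5,0,0],[0,0,0],-1],[[-0.5,0,0],[0,0,0],-1],[[-0.45,0,0],[0,0,0],-1],[[-0.3,0,0],[0,0,0],-1],[[-0.2,-0.02,0],[0,0,0],-1],[[0,0,0],[0,0,0],-1]]}}

```text
time_s: 12.45
ee_pos: [0.5346, -0.2837, -0.0125]
eef_rot: [-3.142, 0.0, -2.974]
force: [-0.1, -0.8, -0.9]
grip_width: 0.0215
grip_force: 57.9
```

```bash
python3 -c "
from h import *
go([.618-.085*np.cos(.167),-.2685-.085*np.sin(.167),-.012],.167)
from station import camera
c=camera('scene');cv2.imwrite('pics/s3.png',cv2.resize(c['pixels'][180:320,190:350,::-1],None,fx=5,fy=4.2,interpolation=2))"
```

```text
pos [ 0.5346 -0.2837 -0.0125] rpy [-3.1415e+00  1.0000e-04 -2.9741e+00] t 12.45
shift now-axes [ 0.01  0.04 -0.02] final-axes [ 0.01  0.04 -0.02] turn [-0.  0.  0.]
```

View pics/s3.png

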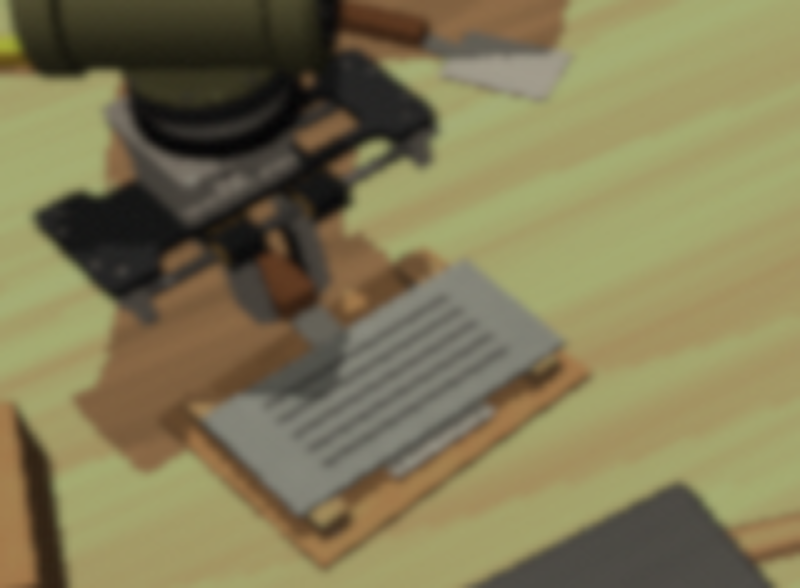

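The blade is under the panel and centred, its front edge showing at (390–490, 475–412), and the panel has not moved. I'll lift gently.

Emit:
{"op": "send_rows", "data": {"motion": [[[0,0,-0.1],[0,0,0],-1],[[0,0,-0.1],[0,0,0],-1],[[0,0,-0.1],[0,0,0],-1],[[0,0,-0.06],[0,0,0],-1],[[0,0,-0.06],[0,0,0],-1],[[0,0,-0.06],[0,0,0],-1],[[0,0,-0.08],[0,0,0],-1],[[0,0,-0.1],[0,0,0],-1],[[0,0,-0.1],[0,0,0],-1],[[0,0,-0.1],[0,0,0],-1],[[0,0,-0.05],[0,0,0],-1],[[0,0,0],[0,0,0],-1]]}}

```text
time_s: 13.7
ee_pos: [0.534, -0.2839, 0.0152]
eef_rot: [-3.141, 0.0, -2.975]
force: [-0.5, -0.5, -3.8]
grip_width: 0.0215
grip_force: 57.9
```

```bash
python3 -c "
from h import *
blade(.167,(.035,.14))"
```

```text
pos [ 0.534  -0.2839  0.0152] rpy [-3.1413e+00  3.0000e-04 -2.9746e+00] F [-0.5 -0.5 -3.8] M [-0.02  0.24  0.01] grip 57.9138046503067 0.0215 13.7
top 465 mean [0.0941 0.031  0.0339] slope [-0.0053  0.0055] x [0.049 0.126] y [-0.075  0.08 ] rect [89.9  0.9] [ 78.9 163.6] 4.17
scene 2110 mean [ 0.0878 -0.0006  0.0339] slope [-0.0134  0.0029] x [0.042 0.127] y [-0.076  0.081] rect [82.7  2.9] [159.8  94.9] 89.85
```

Emit:
{"op": "send_rows", "data": {"motion": [[[0,0,-0.1],[0,0,0],-1],[[0,0,-0.2],[0,0,0],-1],[[0,0,-0.3],[0,0,0],-1],[[0,0,-0.4],[0,0,0],-1],[[0,0,-0.45],[0,0,0],-1],[[0,0,-0.45],[0,0,0],-1],[[0,0,-0.4],[0,0,0],-1],[[0,0,-0.3],[0,0,0],-1],[[0,0,-0.2],[0,0,0],-1],[[0,0,-0.1],[0,0,0],-1],[[0,0,-0.1],[0,0,0],-1],[[0,0,0],[0,0,0],-1]]}}

```text
time_s: 15.0
ee_pos: [0.5339, -0.2839, 0.105]
eef_rot: [3.142, -0.0, -2.975]
force: [0.6, 0.0, -4.7]
grip_width: 0.0217
grip_force: 57.9
```

```bash
python3 -c "
from h import *
blade(.167,(.035,.14))
go([.627-.085*np.cos(.277),.2275-.085*np.sin(.277),.105],.277)"
```

```text
pos [ 0.5339 -0.2839  0.105 ] rpy [ 3.1415e+00 -1.0000e-04 -2.9746e+00] F [ 0.6  0.  -4.7] M [0.03 0.26 0.  ] grip 57.91387975215912 0.0217 15.0
top 527 mean [0.0942 0.0336 0.0334] slope [-0.0301  0.0042] x [0.048 0.128] y [-0.07  0.08] rect [89.6  0.6] [ 80.5 164.3] 3.35
scene 2383 mean [ 0.0878 -0.0009  0.0338] slope [-0.0113  0.0032] x [0.041 0.126] y [-0.076  0.081] rect [82.5  3.1] [ 94.8 160. ] 0.1
pos [ 0.5338 -0.2838  0.1045] rpy [ 3.1412e+00 -5.0000e-04 -2.9746e+00] t 15.1
shift now-axes [-3.080e+00  1.598e+01 -1.000e-02] final-axes [-4.82 15.54 -0.02] turn [ 0.   -0.   -0.92]
```

Emit:
{"op": "send_rows", "data": {"motion": [[[-0.03,0.15,0],[0,0,0],-1],[[-0.06,0.3,0],[0,0,0],-1],[[-0.09,0.45,0],[0,0,0],-1],[[-0.12,0.6,0],[0,0,0],-1],[[-0.14,0.75,0],[0,0,0],-1],[[-0.17,0.9,0],[0,0,0],-1],[[-0.17,0.9,0],[0,0,0],-1],[[-0.17,0.9,0],[0,0,0],-1],[[-0.17,0.9,0],[0,0,0],-1],[[-0.17,0.9,0],[0,0,0],-1],[[-0.17,0.9,0],[0,0,0],-1],[[-0.17,0.9,0],[0,0,0],-1]]}}

```text
time_s: 16.3
ee_pos: [0.539, -0.0203, 0.1051]
eef_rot: [3.141, 0.0, -2.974]
force: [-0.5, 0.1, -3.7]
grip_width: 0.0214
grip_force: 57.9
```

Emit:
{"op": "send_rows", "data": {"motion": [[[-0.17,0.9,0],[0,0,0],-1],[[-0.17,0.9,0],[0,0,0],-1],[[-0.17,0.9,0],[0,0,0],-1],[[-0.17,0.9,0],[0,0,0],-1],[[-0.17,0.9,0],[0,0,0],-1],[[-0.15,0.75,0],[0,0,0],-1],[[-0.13,0.6,0],[0,0,0],-1],[[-0.1,0.45,0],[0,0,0],-1],[[-0.09,0.38,0],[0,0,0],-1],[[-0.09,0.3,0],[0,0,0],-1],[[-0.09,0.3,0],[0,0,0],-1],[[-0.05,0.15,0],[0,0,0],-1]]}}

```text
time_s: 17.5
ee_pos: [0.5484, 0.2053, 0.1049]
eef_rot: [3.142, -0.0, -2.975]
force: [-0.6, 0.3, -3.6]
grip_width: 0.0215
grip_force: 57.9
```

Emit:
{"op": "send_rows", "data": {"motion": [[[0,0,0],[0,0,0],-1],[[0,0,0],[0,0,-0.05],-1],[[0,0,0],[0,0,-0.12],-1],[[0,0,0],[0,0,-0.18],-1],[[0,0,0],[0,0,-0.2],-1],[[0,0,0],[0,0,-0.18],-1],[[0,0,0],[0,0,-0.12],-1],[[0,0,0],[0,0,-0.07],-1],[[0,0,0],[0,0,0],-1],[[0,0,0],[0,0,0],-1]]}}

```text
time_s: 18.5
ee_pos: [0.5483, 0.2047, 0.1049]
eef_rot: [3.142, -0.0, -2.864]
force: [-0.6, 0.5, -3.6]
grip_width: 0.0217
grip_force: 57.9
```

```bash
python3 - <<'E'
from h import *
blade(.277,(.035,.14))
go([.627-.085*np.cos(.277),.2275-.085*np.sin(.277),.065],.277)
from station import camera
for n in("top","scene"):
    c=camera(n);np.savez(f"/tmp/{n}4.npz",**c)
t=np.load("/tmp/top4.npz")["pixels"];s=np.load("/tmp/scene4.npz")["pixels"]
im=np.hstack([cv2.resize(t[130:210,210:290],(400,400),interpolation=2),cv2.resize(s[120:220,370:470],(400,400),interpolation=2)])
cv2.imwrite("pics/bin4.png",im[:,:,::-1])
E
```

```text
pos [0.5483 0.2047 0.1049] rpy [ 3.1416 -0.     -2.8644] F [-0.6  0.5 -3.6] M [-0.05  0.25 -0.01] grip 57.91357755661011 0.0217 18.5
top 130 mean [ 0.0996 -0.0639  0.0336] slope [-0.054   0.0063] x [0.07  0.126] y [-0.08  -0.048] rect [106.6 -59.5] [71.6 48.1] 27.01
scene 1338 mean [ 0.0867 -0.0031  0.0342] slope [-0.0029  0.0042] x [0.041 0.126] y [-0.078  0.08 ] rect [82.4  1.8] [ 94.4 162.7] 1.43
pos [0.5483 0.2047 0.105 ] rpy [-3.1415  0.     -2.8643] t 18.6
shift now-axes [0.1  0.01 1.33] final-axes [0.1  0.01 1.33] turn [-0.  0.  0.]
```

View pics/bin4.png

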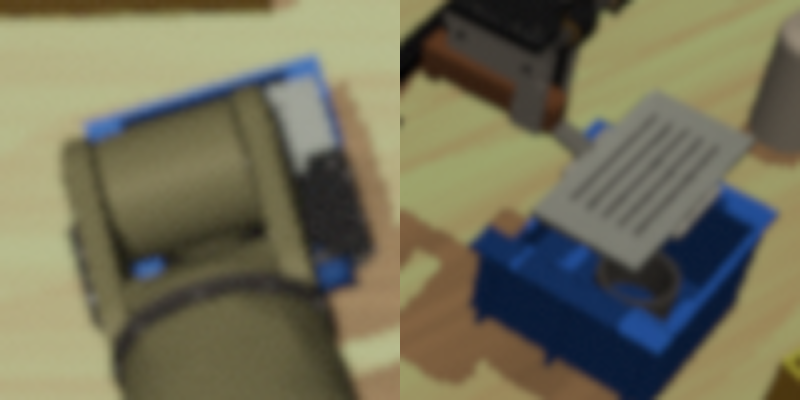

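Picture (scene half): the panel is level above the bin with corners (655,90), (752,140), (638,268), (537,215). The rim corners show at (775,213), (655,352) and (475,240). I'll compare panel and bin in the same view.

```bash
python3 - <<'E'
from h import *
c=dict(np.load("/tmp/scene4.npz"))
U=lambda p:(np.array(p)+.5-[400,0])/4-.5+[370,120]
print(fit(c,[[-.04,.08,.139],[.04,.08,.139],[.04,-.08,.139],[-.04,-.08,.139]],U([(655,90),(752,140),(638,268),(537,215)]),[.63,.23,.28]))
print(fit(c,[[.075,.085,.085],[.075,-.085,.085],[-.075,-.085,.085]],U([(777,213),(655,352),(475,240)]),[.63,.23,.28]))
P=cloud(c); 
m=(np.abs(P[:,2]-.139)<.012)&(np.hypot(P[:,0]-.63,P[:,1]-.2275)<.11);q=P[m];f=.277
# restrict to panel interior edges: robust extents
a=np.array([[np.cos(f),-np.sin(f)],[np.sin(f),np.cos(f)]]);w=(q[:,:2]-[.627,.2275])@a
w=w[np.abs(w[:,1])<.2]
for lo,hi in((-.07,-.04),(-.04,-.015),(.015,.04),(.04,.07)):
    k=w[(w[:,1]>lo)&(w[:,1]<hi)];print(lo,k[:,0].min().round(4),k[:,0].max().round(4))
for lo,hi in((-.03,0),(0,.03)):
    k=w[(w[:,0]>lo)&(w[:,0]<hi)];print("y",lo,k[:,1].min().round(4),k[:,1].max().round(4))
E
```

```text
(array([0.63212883, 0.23002139, 0.30088048]), np.float64(1.180701293367747))
(array([0.62718103, 0.2312734 , 0.27078846]), np.float64(1.7478527429714745))
-0.07 -0.0373 0.0446
-0.04 -0.0908 0.0473
0.015 -0.0417 0.0465
0.04 -0.0353 0.0441
y -0.03 -0.0782 0.0829
y 0 -0.0789 0.0828
```

Emit:
{"op": "send_rows", "data": {"motion": [[[0.04,0,0],[0,0,0],-1],[[0.05,0,0.1],[0,0,0],-1],[[0.04,0,0.2],[0,0,0],-1],[[0,0,0.25],[0,0,0],-1],[[0,0,0.25],[0,0,0],-1],[[0,0,0.2],[0,0,0],-1],[[0,0,0.15],[0,0,0],-1],[[0,0,0.1],[0,0,0],-1],[[0,0,0.05],[0,0,0],-1],[[0,0,0.05],[0,0,0],-1],[[0,0,0],[0,0,0],-1],[[0,0,0],[0,0,0],-1]]}}

```text
time_s: 19.9
ee_pos: [0.5446, 0.2037, 0.0646]
eef_rot: [3.142, 0.0, -2.864]
force: [0.5, -0.0, -3.4]
grip_width: 0.0214
grip_force: 57.9
```

```bash
cat >> h.py <<'E'
def inbin(z,name="scene",f=.277):
    from station import camera
    c=camera(name);P=cloud(c);q=P[(np.abs(P[:,2]-z)<.01)&(np.hypot(P[:,0]-.627,P[:,1]-.2275)<.13)]
    a=np.array([[np.cos(f),-np.sin(f)],[np.sin(f),np.cos(f)]]);w=(q[:,:2]-[.627,.2275])@a
    return c,P,w,q
E
python3 - <<'E'
from h import *
blade(.277,(.035,.14))
from station import camera
c=camera("scene");P=cloud(c).reshape(400,640,3)
# corner depth of panel: height of plane above rim
o=np.array([.627,.2275]);f=.277
for y in(-.05,-.03,.03,.05):
    k=[]
    for x in(-.02,0,.02):
        w=np.array([o[0]+x*np.cos(f)-y*np.sin(f),o[1]+x*np.sin(f)+y*np.cos(f),.1]);u,v=proj(c,[w])[0];k.append(P[int(round(v)),int(round(u)),2].round(4))
    print(y,k)
E
```

```text
pos [0.5446 0.2037 0.0646] rpy [ 3.1416e+00  3.0000e-04 -2.8642e+00] F [ 0.5 -0.  -3.4] M [-0.05  0.25 -0.01] grip 57.913729548454285 0.0214 19.9
top 155 mean [ 0.1056 -0.047   0.0306] slope [-0.1685 -0.002 ] x [0.067 0.139] y [-0.084  0.08 ] rect [102.2  -1.2] [ 74.2 166.6] 0.01
scene 1255 mean [ 0.0866 -0.0008  0.034 ] slope [-0.0138  0.0092] x [0.04  0.129] y [-0.078  0.082] rect [83.6 -0.3] [ 96.4 171.7] 4.75
-0.05 [np.float64(0.1005), np.float64(0.0993), np.float64(0.0963)]
-0.03 [np.float64(0.0978), np.float64(0.099), np.float64(0.0993)]
0.03 [np.float64(0.1007), np.float64(0.1001), np.float64(0.0993)]
0.05 [np.float64(0.1004), np.float64(0.0997), np.float64(0.1016)]
```

Emit:
{"op": "send_rows", "data": {"motion": [[[0,0,0.06],[0,0,0],-1],[[0,0,0.06],[0,0,0],-1],[[0,0,0.04],[0,0,0],-1],[[0,0,0.04],[0,0,0],-1],[[0,0,0.04],[0,0,0],-1],[[0,0,0.04],[0,0,0],-1],[[0,0,0.04],[0,0,0],-1],[[0,0,0.06],[0,0,0],-1],[[0,0,0.1],[0,0,0],-1],[[0,0,0.15],[0,0,0],-1],[[0,0,0.1],[0,0,0],-1],[[0,0,0],[0,0,0],-1]]}}

```text
time_s: 21.25
ee_pos: [0.5442, 0.2035, 0.0419]
eef_rot: [-3.142, -0.001, -2.864]
force: [-0.7, 0.2, -1.8]
grip_width: 0.0213
grip_force: 57.9
```

```bash
python3 - <<'E'
from h import *
from station import *
o=get_obs();print(o["ee_pos"],o["force"],o["moment"])
c=camera("scene");np.savez("/tmp/s5.npz",**c);P=cloud(c).reshape(400,640,3)
o=np.array([.627,.2275]);f=.277
for y in(-.07,-.05,-.03,.03,.05,.07):
    k=[]
    for x in(-.02,0,.02):
        w=np.array([o[0]+x*np.cos(f)-y*np.sin(f),o[1]+x*np.sin(f)+y*np.cos(f),.091]);u,v=proj(c,[w])[0];k.append(float(P[int(round(v)),int(round(u)),2].round(4)))
    print(y,k)
im=cv2.resize(c["pixels"][120:220,370:470],(600,600),interpolation=2);cv2.imwrite("pics/bin5.png",im[:,:,::-1])
E
```

```text
[0.54421721 0.20354411 0.04187513] [-0.67138571  0.18721309 -1.80459192] [ 0.03325639  0.05284309 -0.0111774 ]
-0.07 [0.0924, 0.092, 0.0906]
-0.05 [0.093, 0.0911, 0.8333]
-0.03 [0.093, 0.0922, 0.0898]
0.03 [0.0917, 0.0927, 0.0923]
0.05 [0.0908, 0.0911, 0.0937]
0.07 [0.0921, 0.0913, 0.0919]
```

View pics/bin5.png

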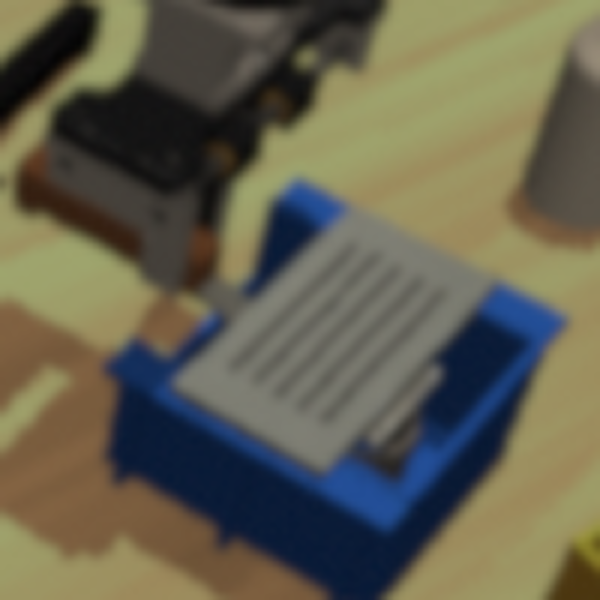

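The panel rests flat on both rims (top z ≈ 0.092 across) and is square and about centred, with similar front and back gaps on each rim. I'll draw the spatula out.

Emit:
{"op": "send_rows", "data": {"motion": [[[0.15,0,0],[0,0,0],-1],[[0.3,0,0],[0,0,0],-1],[[0.45,0,0],[0,0,0],-1],[[0.6,0,0],[0,0,0],-1],[[0.7,0,0],[0,0,0],-1],[[0.7,0,0],[0,0,0],-1],[[0.7,0,0],[0,0,0],-1],[[0.7,0,0],[0,0,0],-1],[[0.6,0,0],[0,0,0],-1],[[0.5,0,0],[0,0,0],-1],[[0.4,0,0],[0,0,0],-1],[[0.2,0,0],[0,0,0],-1]]}}

```text
time_s: 22.5
ee_pos: [0.3703, 0.1541, 0.0427]
eef_rot: [3.142, 0.0, -2.864]
force: [0.0, 0.3, -1.9]
grip_width: 0.0216
grip_force: 57.9
```

Emit:
{"op": "send_rows", "data": {"motion": [[[0,0,0],[0,0,0],-1],[[0,0,0],[0,0,0.3],-1],[[0,0,0],[0,0,0.7],-1],[[0,0,0],[0,0,0.9],-1],[[0,0,0],[0,0,0.9],-1],[[0,0,0],[0,0,0.8],-1],[[0,0,0],[0,0,0.5],-1],[[0,0,0],[0,0,0],-1]]}}

```text
time_s: 23.3
ee_pos: [0.3718, 0.1545, 0.0426]
eef_rot: [3.141, 0.0, 2.926]
force: [-0.5, 0.7, -2.7]
grip_width: 0.0218
grip_force: 57.9
```

```bash
python3 -c "
from h import *
go([.474,.0211,0],-.215)"
```

```text
pos [0.3718 0.1545 0.0426] rpy [3.1414e+00 4.0000e-04 2.9261e+00] t 23.3
shift now-axes [-4.28 -3.61  1.42] final-axes [-4.28 -3.62  1.42] turn [ 0.  0. -0.]
```

Emit:
{"op": "send_rows", "data": {"motion": [[[-0.2,-0.17,0],[0,0,0],-1],[[-0.5,-0.42,0],[0,0,0],-1],[[-0.7,-0.6,0],[0,0,0],-1],[[-0.8,-0.68,0],[0,0,0],-1],[[-0.8,-0.68,0],[0,0,0],-1],[[-0.7,-0.6,0],[0,0,0],-1],[[-0.4,-0.35,0.1],[0,0,0],-1],[[-0.18,-0.12,0.3],[0,0,0],-1],[[0,0,0.5],[0,0,0],-1],[[0,0,0.5],[0,0,0],-1],[[0,0,0.3],[0,0,0],-1],[[0,0,0.1],[0,0,0],-1]]}}

```text
time_s: 24.5
ee_pos: [0.4729, 0.0214, -0.0126]
eef_rot: [-3.141, -0.002, 2.928]
force: [0.8, -0.2, -1.8]
grip_width: 0.0214
grip_force: 57.9
```

Emit:
{"op": "send_rows", "data": {"motion": [[[0,0,0.1],[0,0,0],-1],[[0,0,0.1],[0,0,0],-1],[[0,0,0.06],[0,0,0],-1],[[0,0,0.05],[0,0,0],-1],[[0,0,0.05],[0,0,0],-1],[[0,0,0.04],[0,0,0],-1],[[0,0,0],[0,0,0],-1]]}}

```text
time_s: 25.2
ee_pos: [0.4737, 0.0209, -0.0235]
eef_rot: [-3.142, -0.0, 2.927]
force: [0.2, -0.5, -2.0]
grip_width: 0.0217
grip_force: 57.9
```

```bash
python3 -c "
from h import *
blade(-.215,(.05,.135))"
```

```text
pos [ 0.4737  0.0209 -0.0235] rpy [-3.1416e+00 -1.0000e-04  2.9270e+00] F [ 0.2 -0.5 -2. ] M [ 0.01  0.1  -0.03] grip 57.91464328765869 0.0217 25.2
top 645 mean [ 0.1058 -0.0076  0.0245] slope [0.0105 0.0006] x [0.06  0.134] y [-0.099  0.098] rect [94.2 -0.1] [200.2  82.7] 88.53
scene 1673 mean [ 0.094  -0.0025  0.0254] slope [-0.0071  0.0015] x [0.051 0.134] y [-0.098  0.098] rect [92.5 -0.1] [199.9  84.7] 89.92
```

Contact was expected at about −0.025. I'll lower the last 1.5 mm, release and retreat straight up.

Emit:
{"op": "send_rows", "data": {"motion": [[[0,0,0.04],[0,0,0],-1],[[0,0,0.02],[0,0,0],-1],[[0,0,0],[0,0,0],-1]], "squeeze": 15}}

```text
time_s: 25.6
ee_pos: [0.4739, 0.0209, -0.0251]
eef_rot: [3.142, 0.0, 2.927]
force: [-1.2, 0.0, 2.5]
grip_width: 0.0222
grip_force: 15.0
```

Emit:
{"op": "send_rows", "data": {"motion": [[[0,0,0],[0,0,0],-0.4],[[0,0,0],[0,0,0],-0.2],[[0,0,0],[0,0,0],0.1],[[0,0,0],[0,0,0],0.4],[[0,0,0],[0,0,0],0.4],[[0,0,0],[0,0,0],0.4],[[0,0,0],[0,0,0],0.4],[[0,0,0],[0,0,0],0.4]]}}

```text
time_s: 26.4
ee_pos: [0.4738, 0.0209, -0.0252]
eef_rot: [-3.142, -0.0, 2.927]
force: [0.1, 0.5, -0.2]
grip_width: 0.0654
grip_force: 0.0
```

Emit:
{"op": "send_rows", "data": {"motion": [[[0,0,-0.2],[0,0,0],0.4],[[0,0,-0.4],[0,0,0],0.4],[[0,0,-0.6],[0,0,0],0.4],[[0,0,-0.8],[0,0,0],0.4],[[0,0,-0.8],[0,0,0],0.4],[[0,0,-0.8],[0,0,0],0.4],[[0,0,-0.8],[0,0,0],0.4],[[0,0,-0.5],[0,0,0],0.4],[[0.5,0,0],[0,0,0],0.4],[[0.8,0,0],[0,0,0],0.4],[[0.5,0,0],[0,0,0],0.4],[[0,0,0],[0,0,0],0.4]]}}

```text
time_s: 27.6
ee_pos: [0.4202, 0.0327, 0.1228]
eef_rot: [3.141, 0.001, 2.927]
force: [-0.2, -0.3, 0.3]
grip_width: 0.0657
grip_force: 0.0
```

```bash
python3 - <<'E'
from h import *
from station import *
o=get_obs();print(o["ee_pos"],o["time_s"],o["force"],o["grip_width"])
im=[]
for n,(y,x) in(("top",(130,225)),("scene",(120,330))):
    c=camera(n);np.savez(f"/tmp/{n}6.npz",**c);im.append(cv2.resize(c["pixels"][y:y+130,x:x+130],(400,400),interpolation=2))
    P=cloud(c);q=P[(np.abs(P[:,2]-.092)<.004)&(np.hypot(P[:,0]-.627,P[:,1]-.2275)<.12)];f=.277
    a=np.array([[np.cos(f),-np.sin(f)],[np.sin(f),np.cos(f)]]);w=(q[:,:2]-[.627,.2275])@a
    w=w[(np.abs(w[:,1])<.055)]; print(n,"panel mid x",np.percentile(w[:,0],[1,99]).round(4))
    w=(q[:,:2]-[.627,.2275])@a;w=w[np.abs(w[:,0])<.03];print("y",np.percentile(w[:,1],[.5,99.5]).round(4))
cv2.imwrite("pics/end.png",np.hstack(im)[:,:,::-1])
E
```

```text
[0.4201665  0.03265586 0.12282205] 27.6 [-0.21470515 -0.29606746  0.33193405] 0.06565103691273191
top panel mid x [-0.0405  0.0715]
y [-0.0801  0.0812]
scene panel mid x [-0.039   0.0395]
y [-0.0786  0.081 ]
```

View pics/end.png

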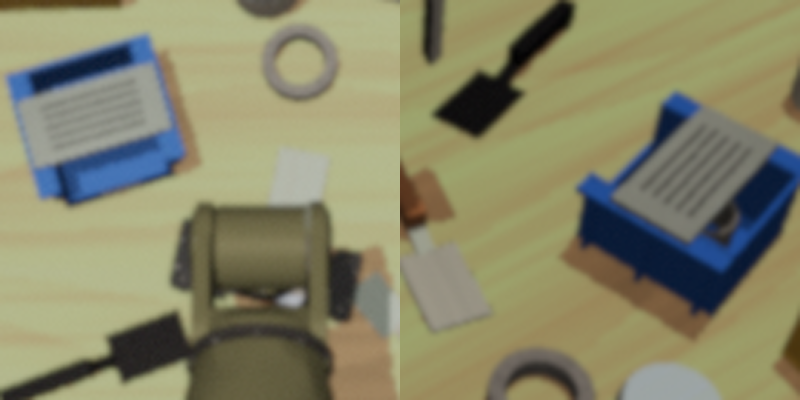

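The final picture shows the panel flat and square across both rims, centred to about 1 mm by depth. The spatula lies flat on the bench, clear of bin and panel, and the gripper is empty.

```bash
python3 -c "
from station import *
print(hand_in())"
```

```text
the job is handed in; nothing more can be done
None
```

The job is handed in at about 28 s: the panel lies flat, square and centred (to about 1 mm by depth) across the bin's side rims, and the spatula is back flat on the bench, released and clear; the first grasp closed on nothing because the reported TCP was about 31 mm off along the tool axis, and was redone lower.

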